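# Park the walnut box in its sprung desk cubby

## Robot

A 6-joint arm with a two-finger parallel gripper is mounted at the origin on the work surface; the furniture and walls round the work are solid. World frame = base frame: x ahead of the robot, y to its left, z up, the work surface at z = 0. Lengths are in m, angles in rad, forces in N, time in s.
With the tool pointing down it reaches from about 0.35 to 0.975 m from the base axis. Payload 7.1 kg.
Tool frame: the origin (TCP) lies on the centre line of the jaws, within the pads' length; the fingertips stand 11 mm ahead of it and the grasp point (between the pads) lies 8 mm behind it; z points along the fingers, y is the line along which they close (so a half turn about z gives the same grasp; the last joint's range is limited). The gripper opens to 88 mm and grips with 3 to 60 N. Pads are 20 mm wide; open, the fingers measure 115 mm over their backs; the gripper's body (75 mm by 178 mm) begins 61 mm behind the grasp point.
Start: joints at [-1.175, 0.423, 1.63, -0, 1.089, -0.019], TCP at [0.252, -0.572, 0.234] pointing down, gripper open.
Joint ranges: [-3, 3], [-0.9, 2.11], [0.09, 2.58], [-1.31, 4.45], [0.11, 2.69], [-2.54, 2.54]. Speed limits (rad/s): [2.39, 2.39, 3.01, 3.14, 3.14, 3.14].

## Interface

Orientations are given as a unit quaternion [x, y, z, w].
In Python, from bench import arm, hand, ik, sensors, cams, workorder gives the robot as it stands. The module is installed in compiled form; this text tells all that it offers. Calls block until the motion is done:
- arm.move_pose(position, orientation): joint-space move of the TCP to a pose.
- arm.move_linear(position, frame=None, max_speed=0.15, max_force=None): straight line of the TCP; frame=None keeps the orientation; max_speed is the mean speed in m/s. With max_force (N) it stops when the force on the tool has changed by that much, and returns True; else False.
- arm.move_j(angles): joint-space move.
- hand.move_gripper(opening, squeeze=None): finger opening in m; squeeze is the grip in N (None keeps the last); returns when the fingers have stopped.
- arm.wait(seconds).
- ik(position, orientation): joint angles nearest the present ones, or None.
- sensors.observe(): the state.
- cams.read_camera(name): name is "side" or "top" or "wrist"; returns the picture (384x512x3 uint8, red, green, blue); there is no depth.
- cams.camera_info(name): a dict with "fx", "fy", "cx", "cy" (pixels), "pose" (4x4, takes a point from camera to world coordinates); the wrist camera has in their place "tool_from_camera" (4x4, takes a point from camera to tool coordinates, whose origin is the TCP and whose axes are the flange's). Camera axes: x right, y up, looking along -z (the intrinsics and any distortion apply to the point x, -y, -z); pixel columns grow to the right and rows downward; lengths in m; the calibration is good to about 2 mm. The wrist camera is an equidistant fisheye: a pixel r from the principal point sees the ray r / f radians off the axis. A picture is of the moment at which its call begins: read the wrist's pose just before it. camera_info takes no time and is no camera call.
A pose or a line that the arm cannot do raises arm.PlanningError and nothing moves.
- workorder.close_job(): hands the job in; it is judged then, once.
The state is a dict: "time_s": time; "joint_pos": joint angles; "qd": joint speeds; "tau": joint torques, N m; "position": TCP position; "tool_rot": TCP orientation; "ft_force": force on the tool from outside, world axes, zero at the start; "ft_torque": the same for the moment, N m; "finger_gap": finger opening in m; "grip_force": force on a finger pad.
Only numpy, scipy, OpenCV 4.12 (cv2) and the standard library are available. Lean on these libraries where they do the work, as an engineer would, in place of code of your own. Each camera call takes 0.05 s, during which the arm holds its last target. There are 200 camera calls.

## Task

Put the closed walnut box away in its low roofed cubby: push it, tab side last, up the ramp and over the lip, in against the sprung back plate until its tab side drops down behind the lip, so that it sits flat on the cubby's deck, held between the lip and the sprung plate. Leave the desk clock, the ink bottle and the binder clip where they stand.

Things in the scene. Friction and masses are not known exactly. Their poses are not given: they have to be found in the camera images.
- box_center (a point): centre, half-way up, of the closed dark walnut box with brass corners, 115 deep x 164 wide x 72 mm high (0.3 to 0.6 kg, lid fixed shut, too large to grasp). z up, x from its front face (with a small brass tab) to its back face: front face at x = -57 mm, back face at +57, sides at y = +-82, underside at z = -36. It starts on the desk before the ramp, back face to the ramp.
- box_tab (a point): the brass tab, root of it on the box's front face (57 mm before the box's centre, 31 mm above it): 18 mm wide, 3 mm thick, it juts 8 mm out of the face near the top. At the start the box is up to 15 mm off the cubby's centre line and turned up to 0.2 rad. Axes as the box's.
- cubby: dark wooden cubby fixed to the desk, open at the front, flat roof on four posts. Origin on the desk under the middle of the lip's inner face; x points into the cubby (the way the box goes in), z up. Ramp from x = -75 mm (desk level) up to -10 (12 mm high); lip from -10 to 0, flat top 12 mm high; behind it the deck, 5 mm high: a 7 mm step down. Back board at x = 142.
- lip_mid (a point): middle of the inner top edge of the lip, 12 mm above the desk; axes as the cubby's. Behind the lip low side rails, 26 mm high, leave 172 mm between them (y = +-86 mm); along the ramp they flare out to about 220 mm between them at its foot.
- roof_edge (a point): middle of the lower front edge of the cubby's roof, 106 mm above the desk and 20 mm in front of the lip's inner face; axes as the cubby's. The roof is 10 mm thick, 212 mm wide, 174 mm deep. As it overhangs the lip, a tool that finishes the push must lean, its tip under the roof and its body out in front of it.
- back_plate (a joint): travel (m) of the sprung plate at the cubby's back, 120 mm wide, 8 to 44 mm above the desk. At 0 (rest) its face is 105 mm behind the lip's inner face; it yields 0.025 away from the lip. Spring 3.6 N at 0, 9.6 N at 0.025; about 0.010 with the box in place. Let go before the box has dropped, it pushes it back onto the lip; friction on the tool can hold the box up: drag it down.
- clock_center (a point): small brass desk clock on a walnut foot, 35 x 80 x 87 mm, standing on the rear part of the cubby's roof; point half-way up
- ink_bottle_center (a point): dark blue ink bottle with black cap, 49 x 48 x 58 mm, standing beside the cubby's mouth, 145 mm from its centre line on the side away from the robot; point half-way up
- binder_clip_center (a point): black binder clip, 32 x 31 x 43 mm, standing on the desk beside the box, 145 mm from the cubby's centre line on the side away from the robot; point 10 mm up

How it is judged:
At the end, for the whole second after the job is handed in: The box lies at rest, flat (within 0.03 rad) on the cubby's deck, its centre 53 to 64 mm behind the lip's inner face and 37 to 43.5 mm above the desk, square to the cubby within 0.09 rad, with the sprung back plate pushed in by more than 6 mm (x of box_center in the frame of cubby between 0.053 and 0.064 m and z of box_center in the frame of cubby between 0.037 and 0.0435 m and angle between box_center's own z axis and vertical below 0.03 rad and angle between the x axis of box_center and the x axis of cubby, either way round below 0.09 rad and value of joint back_plate above 0.006 m and linear speed of box below 0.01 m/s); the robot touches nothing.
It fails at once if the desk clock is displaced by more than 20 mm (distance of clock_center from where it was at the start of the episode above 0.02 m).
It fails at once if the ink bottle is displaced by more than 20 mm (distance of ink_bottle_center from where it was at the start of the episode above 0.02 m).
It fails at once if the binder clip is displaced by more than 20 mm (distance of binder_clip_center from where it was at the start of the episode above 0.02 m).
It also fails if it takes over 45 s, if anything falls off the work surface, if the arm or the gripper's body presses on something with over 40 N, if the wrist force passes 120 N, or if a joint passes its speed limit or range.

## Working session

There is one attempt and no reset: what is moved stays moved. The work goes in short steps, each a Python script; the robot and the scene stay as the last script left them, time stands still between calls to the robot, and variables do not carry over. Pictures are saved under pics/ and viewed, at most 10 in all, crops included, and the job is handed in when it is done.

```bash
mkdir -p pics; python3 - <<'E'
from bench import *
import cv2,numpy as np
for n in ["top","side"]:
    im=cams.read_camera(n); cv2.imwrite(f"pics/{n}0.png",im[:,:,::-1]); i=cams.camera_info(n); print(n,{k:(np.round(v,4).tolist() if not isinstance(v,str) else v) for k,v in i.items()})
print(sensors.observe())
E
```

```text
top {'fx': 370.4444, 'fy': 370.4444, 'cx': 259.621, 'cy': 197.3619, 'pose': [[0.0286, 0.9838, -0.1769, 0.4078], [-0.9996, 0.0273, -0.0096, -0.015], [-0.0046, 0.1771, 0.9842, 0.9389], [0.0, 0.0, 0.0, 1.0]]}
side {'fx': 394.9835, 'fy': 394.9835, 'cx': 259.1627, 'cy': 191.1352, 'pose': [[0.9835, 0.1258, -0.1301, 0.4159], [-0.1808, 0.6469, -0.7408, -0.6327], [-0.009, 0.7521, 0.659, 0.6821], [0.0, 0.0, 0.0, 1.0]]}
{'time_s': 0.1, 'joint_pos': array([-1.17501050e+00,  4.23777852e-01,  1.63056878e+00,  1.48721234e-06,
        1.08858827e+00, -1.90067538e-02]), 'qd': array([ 0.00076114, -0.00091303, -0.00197835, -0.00033105,  0.00016425,
        0.00064695]), 'tau': array([ 3.08713161e-04, -5.45614922e+01, -2.74324661e+01,  6.45172619e-02,
        1.87178969e-02, -1.33815041e-05]), 'position': array([ 0.25171682, -0.57156447,  0.23298863]), 'tool_rot': array([ 9.78570219e-01,  2.05912302e-01, -1.25039309e-04, -6.59373420e-04]), 'ft_force': array([-0.3658502 , -0.26756997, -0.69755035]), 'ft_torque': array([-0.0419797 , -0.01151209,  0.01032715]), 'grip_force': 0.0, 'finger_gap': 0.08814298754458295}
```

View pics/top0.png

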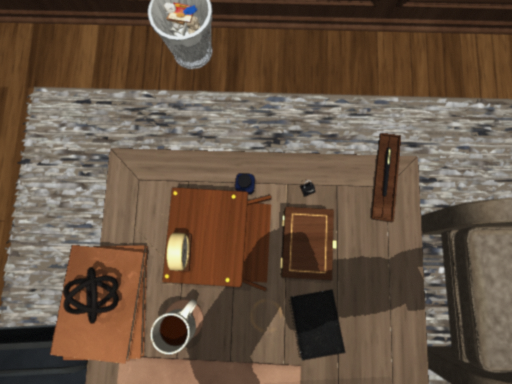

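View pics/side0.png

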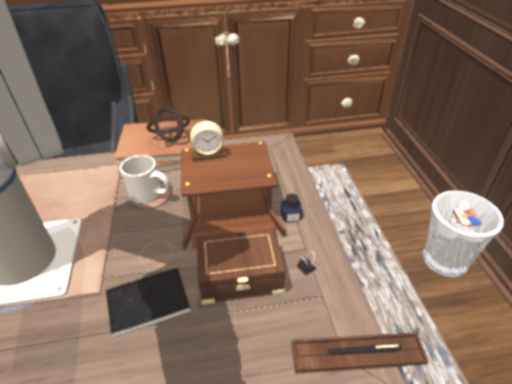

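```bash
python3 - <<'E'
import cv2
im=cv2.imread("pics/top0.png")[165:305,150:350]
cv2.imwrite("pics/crop.png",cv2.resize(im,None,fx=4,fy=4,interpolation=cv2.INTER_CUBIC))
E
```

```text
(no output)
```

View pics/crop.png

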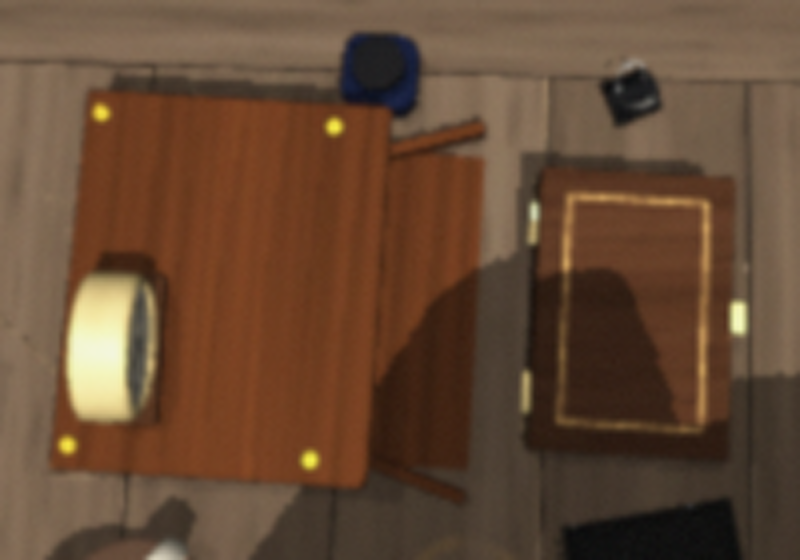

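```bash
cat > h.py <<'E'
import numpy as np
from bench import *
def ray(n,u,v,z):
    i=cams.camera_info(n);P=np.array(i["pose"])
    d=P[:3,:3]@np.array([(u-i["cx"])/i["fx"],-(v-i["cy"])/i["fy"],-1])
    o=P[:3,3]; return o+d*(z-o[2])/d[2]
E
python3 - <<'E'
from h import *
np.set_printoptions(precision=4,suppress=True)
g=lambda pts,z:np.array([ray("top",150+(x+.5)/4-.5,165+(y+.5)/4-.5,z)[:2] for x,y in pts])
R=g([(391,107),(370,488),(52,468),(90,90)],.116);D=g([(334,127),(310,460),(67,445),(101,112)],.117)
B=g([(735,178),(727,460),(526,450),(543,170)],.072);I=g([(709,203),(703,431),(557,425),(568,195)],.072)
T=g([(739,300),(739,335)],.067);F=g([(484,156),(468,468)],0)
for n,Q in zip("RDBI",(R,D,B,I)):
    e=[np.linalg.norm(Q[i]-Q[i-1]) for i in range(4)]
    ax=(Q[2]+Q[3]-Q[0]-Q[1]);lat=(Q[0]+Q[3]-Q[1]-Q[2])
    print(n,"c",Q.mean(0),"edges",np.array(e),"ax ang",np.arctan2(ax[1],ax[0]),"lat ang+90",np.arctan2(lat[1],lat[0])+np.pi/2)
print("tab",T,"rampfoot",F,F.mean(0))
E
```

```text
R c [0.4663 0.1092] edges [0.1713 0.2103 0.173  0.2098] ax ang 1.5397634697450442 lat ang+90 1.5469618657875985
D c [0.4666 0.1216] edges [0.1322 0.1838 0.1325 0.1846] ax ang 1.5363430773669566 lat ang+90 1.540407191576098
B c [ 0.4598 -0.1217] edges [0.1134 0.163  0.1148 0.1624] ax ang 1.5536847313166018 lat ang+90 1.5316878807398793
I c [ 0.4599 -0.1226] edges [0.0831 0.1318 0.0837 0.1333] ax ang 1.5503698220330755 lat ang+90 1.5389703526193577
tab [[ 0.4689 -0.1844]
 [ 0.4486 -0.1842]] rampfoot [[ 0.561  -0.0346]
 [ 0.3653 -0.0293]] [ 0.4632 -0.0319]
```

```bash
cat >> h.py <<'E'
from scipy.spatial.transform import Rotation as Rn
O=np.array([.4645,.042,0]);A=1.5425
ax=np.array([np.cos(A),np.sin(A),0]);lat=np.array([-np.sin(A),np.cos(A),0]);Z=np.array([0,0,1.])
def pose(xc,zc,th,s,yc=0):
    """contact corner (finger's upper front edge) at cubby coords; s=+-1 flip"""
    d=np.sin(th)*ax-np.cos(th)*Z;p=np.cos(th)*ax+np.sin(th)*Z
    X=s*p;Y=np.cross(d,X)
    return O+xc*ax+yc*lat+zc*Z-.011*d-.010*p, Rn.from_matrix(np.c_[X,Y,d]).as_quat()
E
python3 - <<'E'
from h import *
np.set_printoptions(precision=3,suppress=True)
print(np.array(cams.camera_info("wrist")["tool_from_camera"]))
for th in (.7,.8,.95):
  for s in (1,-1):
    print(th,s)
    for x,z in ((-.27,.2),(-.27,.048),(-.12,.048),(.01,.048)): print(x,ik(*pose(x,z,th,s)))
E
```

```text
[[ 0.     0.955  0.296  0.081]
 [ 1.    -0.    -0.001  0.   ]
 [-0.001  0.296 -0.955 -0.151]
 [ 0.     0.     0.     1.   ]]
0.7 1
-0.27 [-0.786  0.55   1.69   0.491  1.442 -0.96 ]
-0.27 [-0.786  0.781  1.715  0.522  1.219 -1.087]
-0.12 [-0.581  0.711  1.92   0.686  1.046 -1.069]
0.01 [-0.35   0.677  2.035  0.881  0.914 -1.048]
0.7 -1
-0.27 [-0.786  0.55   1.69   0.491  1.442  2.182]
-0.27 [-0.786  0.781  1.715  0.522  1.219  2.055]
-0.12 [-0.581  0.711  1.92   0.686  1.046  2.073]
0.01 [-0.35   0.677  2.035  0.881  0.914  2.093]
0.8 1
-0.27 [-0.811  0.599  1.664  0.534  1.516 -0.992]
-0.27 [-0.811  0.83   1.675  0.555  1.308 -1.119]
-0.12 [-0.616  0.76   1.89   0.721  1.13  -1.121]
0.01 [-0.393  0.726  2.016  0.924  0.998 -1.123]
0.8 -1
-0.27 [-0.811  0.599  1.664  0.534  1.516  2.149]
-0.27 [-0.811  0.83   1.675  0.555  1.308  2.022]
-0.12 [-0.616  0.76   1.89   0.721  1.13   2.02 ]
0.01 [-0.393  0.726  2.016  0.924  0.998  2.018]
0.95 1
-0.27 [-0.842  0.674  1.625  0.594  1.625 -1.032]
-0.27 [-0.842  0.906  1.616  0.599  1.44  -1.157]
-0.12 [-0.658  0.838  1.844  0.763  1.257 -1.184]
0.01 [-0.446  0.807  1.982  0.969  1.124 -1.213]
0.95 -1
-0.27 [-0.842  0.674  1.625  0.594  1.625  2.11 ]
-0.27 [-0.842  0.906  1.616  0.599  1.44   1.985]
-0.12 [-0.658  0.838  1.844  0.763  1.257  1.957]
0.01 [-0.446  0.807  1.982  0.969  1.124  1.928]
```

```bash
python3 - <<'E'
from h import *
import cv2
np.set_printoptions(precision=3,suppress=True)
T=.8
hand.move_gripper(.088)
arm.move_pose(*pose(-.28,.18,T,1))
arm.move_linear(pose(-.28,.046,T,1)[0])
def st(): 
    s=sensors.observe();print(s["time_s"],s["position"],s["ft_force"],s["ft_torque"])
st()
print(arm.move_linear(pose(-.205,.046,T,1)[0],max_speed=.07,max_force=30));st()
print(arm.move_linear(pose(-.09,.046,T,1)[0],max_speed=.07,max_force=35));st()
a=cams.read_camera("side");b=cams.read_camera("top")
cv2.imwrite("pics/p1.png",np.vstack([cv2.resize(a[100:320,120:340],(600,600))])[:,:,::-1])
cv2.imwrite("pics/p1t.png",b[:,:,::-1])
E
```

```text
2.7667 [ 0.457 -0.253  0.047] [ 0.115 -0.039  0.631] [-0.304 -0.041 -0.014]
False
3.9917 [ 0.458 -0.178  0.047] [ 0.328 -0.776 -0.149] [-0.331 -0.094 -0.005]
False
5.7833 [ 0.462 -0.063  0.046] [-0.545 -1.466 -0.556] [-0.548 -0.108 -0.033]
```

View pics/p1.png

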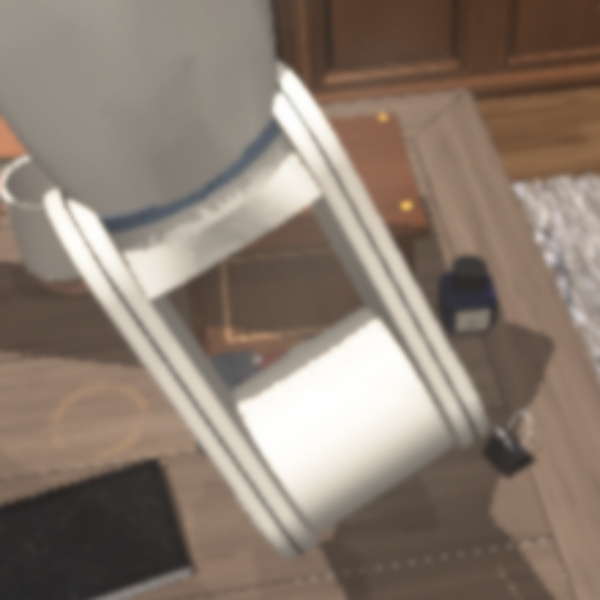

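```bash
python3 - <<'E'
from h import *
import cv2
b=cv2.imread("pics/p1t.png")[130:310,140:380];w=cams.read_camera("wrist")[:,:,::-1]
cv2.imwrite("pics/p2.png",np.hstack([cv2.resize(b,(400,300)),cv2.resize(w,(400,300))]))
E
```

```text
(no output)
```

View pics/p2.png

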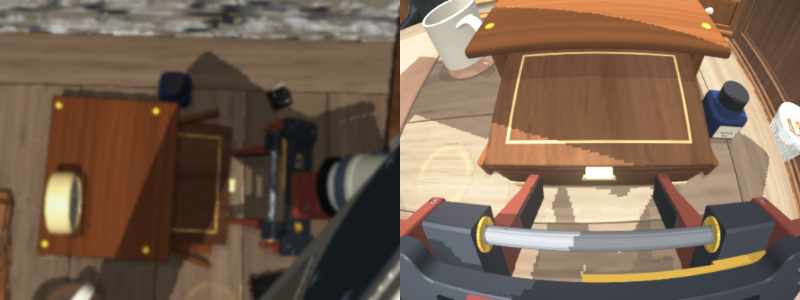

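The pictures show the box square and centred, with its back end under the roof. The fingers are on its front face, either side of the tab (wrist half, about 600,172). I'll keep pushing.

```bash
python3 - <<'E'
from h import *
import cv2
np.set_printoptions(precision=3,suppress=True)
T=.8
def go(x,z,f,v=.05):
    r=arm.move_linear(pose(x,z,T,1)[0],max_speed=v,max_force=f);s=sensors.observe()
    print(x,r,round(s["time_s"],2),(s["position"]-O)[:2]@np.c_[ax,lat][:2],s["position"][2],s["ft_force"],s["ft_torque"]);return r
ok=True
for x in (-.06,-.03,-.01,-.003,.002,.005,.008):
    if go(x,.047,30): break
w=cams.read_camera("wrist")[:,:,::-1]
cv2.imwrite("pics/p3.png",w)
E
```

```text
-0.06 False 6.68 [-0.074  0.   ] 0.04746495407589124 [0.068 0.344 0.518] [-0.329 -0.059 -0.034]
-0.03 False 7.43 [-0.045  0.   ] 0.0475632072343759 [ 0.213 -0.06   0.622] [-0.331 -0.061 -0.036]
-0.01 False 7.98 [-0.024  0.   ] 0.04762407977521581 [ 0.589 -1.289 -0.578] [-0.357 -0.07   0.014]
-0.003 False 8.28 [-0.018 -0.   ] 0.047360465357764746 [ 0.088 -2.516 -1.601] [-0.829  0.011  0.099]
0.002 False 8.53 [-0.013 -0.   ] 0.047180562195144146 [-1.167 -4.424 -2.127] [-1.169  0.108  0.095]
0.005 False 8.78 [-0.01 -0.  ] 0.0471708989836665 [-1.366 -6.855 -2.81 ] [-1.297  0.12   0.151]
0.008 False 9.03 [-0.008 -0.   ] 0.047124799485114235 [-1.674 -7.185 -2.423] [-1.384  0.182  0.249]
```

View pics/p3.png

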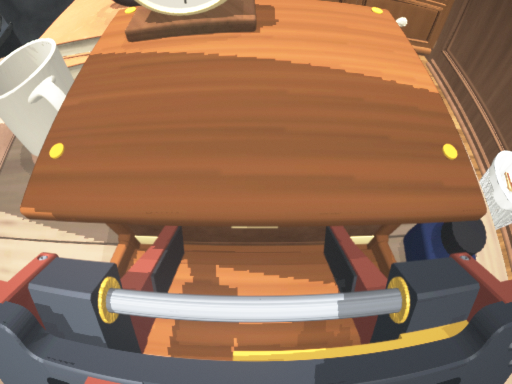

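```bash
python3 - <<'E'
from h import *
import cv2
np.set_printoptions(precision=3,suppress=True)
T=.8
def go(x,z,f,v=.02):
    r=arm.move_linear(pose(x,z,T,1)[0],max_speed=v,max_force=f);s=sensors.observe()
    print(x,z,r,round(s["time_s"],2),((s["position"]-O)[:2]@np.c_[ax,lat][:2])[0],s["position"][2],s["ft_force"],s["ft_torque"]);return r
for z in (.044,.041,.038,.035,.032): 
    if go(.009,z,20): break
w=cams.read_camera("wrist")[:,:,::-1]
cv2.imwrite("pics/p4.png",w)
E
```

```text
0.009 0.044 False 9.38 -0.0069042331319606205 0.043956931021884534 [-1.425 -9.348 -1.468] [-1.559  0.189  0.274]
0.009 0.041 False 9.68 -0.00696510333530187 0.04090375346724175 [-2.368 -9.526 -1.152] [-1.657  0.272  0.264]
0.009 0.038 False 9.98 -0.006968641392369585 0.03844090269295246 [-2.183 -9.779  2.66 ] [-1.226  0.187  0.282]
0.009 0.035 False 10.28 -0.006988549481430029 0.03566149515916467 [ -1.32  -10.005   3.704] [-0.972  0.036  0.145]
0.009 0.032 False 10.58 -0.006982583091622355 0.03283019033414505 [-0.648 -9.851  4.425] [-0.822 -0.068  0.065]
```

View pics/p4.png

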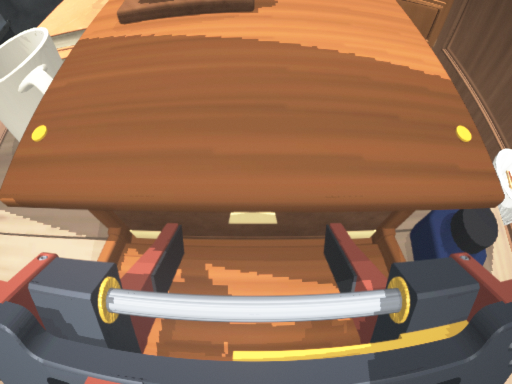

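```bash
python3 - <<'E'
from h import *
np.set_printoptions(precision=3,suppress=True)
for x in (.006,.004,.002,.000,-.002,-.004,-.007):
    arm.move_linear(pose(x,.032,.8,1)[0],max_speed=.02);s=sensors.observe()
    print(x,((s["position"]-O)[:2]@np.c_[ax,lat][:2])[0],s["ft_force"],s["ft_torque"])
    if abs(s["ft_force"][1])<1: break
E
```

```text
0.006 -0.009385770205792987 [ 1.579 -6.378  4.998] [-0.551 -0.194 -0.208]
0.004 -0.01112216226441425 [ 1.627 -4.838  2.368] [-0.562 -0.359 -0.323]
0.002 -0.01295786268477383 [ 0.711 -4.504  1.312] [-0.565 -0.272 -0.301]
0.0 -0.014381461161013473 [-0.31   0.194 -0.135] [-0.385 -0.048  0.007]
```

The contact force vanished at x≈0, so the lip is holding the box. I'll withdraw and check.

```bash
python3 - <<'E'
from h import *
import cv2
np.set_printoptions(precision=3,suppress=True)
arm.move_linear(pose(-.08,.036,.8,1)[0],max_speed=.08)
w=cams.read_camera("wrist")[:,:,::-1]
arm.move_linear(pose(-.22,.10,.8,1)[0],max_speed=.15)
arm.move_pose(*pose(-.40,.25,.8,1))
a=cams.read_camera("side")[:,:,::-1]; print(sensors.observe()["time_s"])
cv2.imwrite("pics/side2.png",a)
cv2.imwrite("pics/p5.png",np.hstack([cv2.resize(w[60:260,90:420],(400,300)),cv2.resize(a[130:260,170:320],(400,347),interpolation=cv2.INTER_CUBIC)[:300]]))
E
```

```text
15.0417
```

View pics/p5.png

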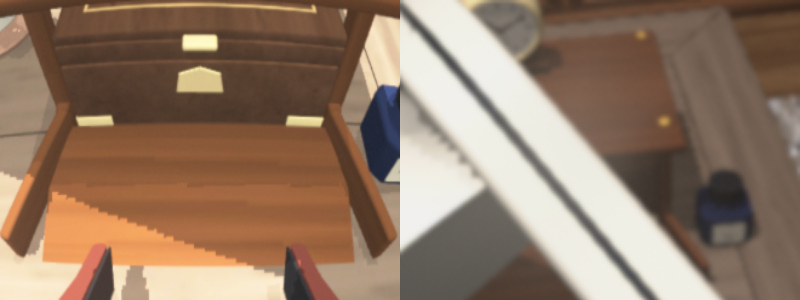

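```bash
python3 -c "
from bench import *
arm.wait(.5);print(workorder.close_job())"
```

```text
the job is handed in; nothing more can be done
None
```

The job is handed in. The box appears to be seated square behind the lip: contact force fell to zero at the lip, and the last wrist picture shows it level and square. I didn't measure its final height or the plate's travel, and the judge returned no result.

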